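# Put the chopping board away in the board rack

### The job

Put the chopping board that leans on the tin away in the wooden rack: stand it on its long edge in the empty slot that is wide enough for it, entering from the front under the top rail, and push it all the way in until it touches the stop at the back. Let go of it there, and leave the board and the baking sheet already in the rack and all the other things around it where they stand.

Things in the scene. Friction and masses are not known exactly. Their poses are not given: they have to be found in the camera images.
- chopping_board: mid-brown wooden chopping board, dark juice groove on both faces, 180 mm long (x) x 100 high (z) x 12 thick (y), 0.15 kg, origin at its centre. Starts on a long edge on the worktop, x roughly away from the robot, leaning 0.3 rad with the middle of its +y face on the tin's rim; its top edge can be pinched beside the tin. Either end, face or long edge may go first or down.
- board_rack: light wooden board rack fixed to the worktop, 173 mm deep (x, from open front to back) x 89 wide (y) x 137 high; origin at centre of underside. On a 12 mm floor, 119 mm high dividers make four slots along x; left (+y) to right: 18 mm wide with a dark board, 18 mm empty (the one to use), 10 mm with a baking sheet, 10 mm empty (too narrow).
- slot_mouth (a point): middle of the mouth of the wide empty slot, on the rack's front edge, on the slot floor (12 mm above the worktop); about 85 mm before and 3.5 mm left of the rack's origin. Axes as the rack's: x into the slot, y left, z up. With the chopping board home its centre lies here at x = 75, y = 0 +- 3, z = 50 mm.
- front_rail (a point): middle of the front one of two round rails, 10 mm thick, along y across the top of all slots, 15 mm behind the front; undersides 120 mm above the worktop (108 above the slot floor), so a board goes in from the front with 8 mm to spare in height, not from above. The other rail is 138 mm further back.
- back_stop (a point): point on the front face of the stop bars that close the slots at the back, in line with the wide empty slot, 165 mm behind slot_mouth and 80 mm above the worktop. A 180 mm board that touches them stands out 15 mm in front of the rack.
- stored_board: dark wooden board, 160 x 92 x 14 mm, standing in the left slot of the rack; stays there. Origin at its centre.
- baking_sheet: small aluminium baking sheet with a rim, 162 x 94 x 7 mm, standing in the third slot of the rack; stays there. Origin at its centre.
- tomato_tin: low food tin, 75 mm across, 58 mm high, about 0.4 kg, loose, on which the chopping board leans; it stays where it is. Origin at the centre of its underside.
- mug: white mug with handle, 88 mm across, 102 mm high, loose, far left behind the tin; stays. Origin near the centre of its underside.
- salt_shaker: glass salt shaker with a metal top, 44 mm across, 90 mm high, loose, at the back left of the rack; stays. Origin at the centre of its underside.
Mind the look-alikes: they are no part of the job. Several things have the shape of the baking_sheet; the one meant has the colours described above.

How it is judged:
On the way:
1. the front end of the chopping board is in the wide empty slot, the board upright on its long edge (y of chopping_board in the frame of slot_mouth between -0.007 and 0.007 m and angle between the x axis of chopping_board and the x axis of board_rack, either way round below 0.12 rad and angle between the z axis of chopping_board and the z axis of board_rack, either way round below 0.12 rad and x of chopping_board in the frame of slot_mouth above -0.05 m), for 0.1 s.
At the end, for the whole second after the job is handed in: The chopping board rests on a long edge on the floor of the wide empty slot, within 7 mm of its middle, 0.12 rad of upright and of its direction, inner end at most 5 mm from the back stop; stored board, baking sheet, tin, mug and shaker upright, within 30 mm of their starts (y of chopping_board in the frame of slot_mouth between -0.007 and 0.007 m and angle between the x axis of chopping_board and the x axis of board_rack, either way round below 0.12 rad and angle between the z axis of chopping_board and the z axis of board_rack, either way round below 0.12 rad and x of chopping_board in the frame of slot_mouth between 0.07 and 0.079 m and z of chopping_board in the frame of slot_mouth between 0.044 and 0.056 m and linear speed of chopping_board below 0.02 m/s and distance of each of stored_board, baking_sheet, tomato_tin, mug, salt_shaker from where it was at the start of the episode below 0.03 m and angle between each of stored_board, baking_sheet, tomato_tin, mug, salt_shaker's own z axis and vertical below 0.2 rad); the robot touches nothing.
It fails at once if a bystander (stored board, baking sheet, tin, mug or salt shaker) is tipped over or shoved more than 60 mm (distance of any of stored_board, baking_sheet, tomato_tin, mug, salt_shaker from where it was at the start of the episode above 0.06 m or angle between any of stored_board, baking_sheet, tomato_tin, mug, salt_shaker's own z axis and vertical above 0.6 rad).
It also fails if it takes over 51 s, if anything falls off the work surface, if the arm or the gripper's body presses on something with over 40 N, if the wrist force passes 120 N, or if a joint passes its speed limit or range.

### The arm

A 6-joint arm with a two-finger parallel gripper is mounted at the origin on a cart in front of the work surface, level with it; the furniture and walls round the work are solid. World frame = base frame: x ahead of the robot, y to its left, z up, the work surface at z = 0. Lengths are in m, angles in rad, forces in N, time in s.
With the tool pointing down it reaches from about 0.35 to 0.725 m from the base axis. Payload 6 kg.
Tool frame: the origin (TCP) lies between the finger pads; the fingertips stand 8 mm ahead of it and the grasp point (between the pads) lies 11 mm behind it; z points along the fingers, y is the line along which they close (so a half turn about z gives the same grasp; the last joint's range is limited). The gripper opens to 85 mm and grips with 20 to 120 N. Pads are 22 mm wide; open, the fingers measure 114 mm over their backs; the gripper's body (76 mm by 85 mm) begins 54 mm behind the grasp point. The pads swing forward as they close: fully open they stand 13 mm farther back than shut.
Start: joints at [-0.939, 0.04, 0.085, 0, -1.615, -0.334], TCP at [0.176, -0.574, 0.239] pointing down, gripper open.
Joint ranges: [-2.56, 2.56], [-1.29, 2.01], [-1.08, 1.49], [-3.29, 1.98], [-2.81, -0.18], [-2.99, 2.99]. Speed limits (rad/s): [2.57, 2.57, 3.01, 3.14, 3.14, 3.14].

### API

Orientations are given as a rotation vector (axis times angle).
In Python, from bench import r, vision, sign_off gives the robot as it stands.
- The arm moves only by the tool jog_arm, never from a script. Its argument "rows" is a list of rows, each an object with "hand": the gripper's target within -1 to 1 (fully open at 1, half-way at 0, shut at -1); "linear": the shift along the world's x, y, z in mm, a list of three; "yaw": the turn about the world's z in degrees. A call has 1 to 20 rows; each row is the pose to reach, as a shift and turn from the pose commanded when the call began; what a row does not reach only later rows make up. A row lasts 1/12 s, in which the tool goes at most 41.7 mm and 7.16 degrees, less where a joint would pass 70% of its speed; a pose out of reach is approached as far as the arm can. A call with a gripper value outside its range is refused whole. The fingers move at their own pace and stop on an object; the grip force is fixed at half the most. Time passes only in rows, so rows that repeat a pose let the fingers close. It gives the time, the measured TCP pose, the force, the opening and the grip force at its end, in the units of the state.
- r.get_state(): the state, without advancing time (a new reading comes with each control period).
- vision.snapshot(name): name is "scene" or "side" or "wrist"; returns the picture (400x640x3 uint8, red, green, blue); there is no depth.
- vision.camera_model(name): a dict with "mtx" (3x3 intrinsics, pixels), "origin" and "rotation" of the camera in the world. Camera axes: x right, y down, z forward; pixel columns grow to the right and rows downward; lengths in m; the calibration is good to about 2 mm. The wrist camera is an equidistant fisheye: a pixel r from the principal point sees the ray r / f radians off the axis. A picture is of the moment at which its call begins: read the wrist's pose just before it. camera_model takes no time and is no camera call; for the wrist camera it gives the pose at the moment of the call.
- sign_off(): hands the job in; it is judged then, once.
The state is a dict: "t": time; "joint_positions": joint angles; "qvel": joint speeds; "joint_efforts": joint torques, N m; "tcp_pos": TCP position; "tcp_rot": TCP orientation; "wrist_force": force on the tool from outside, world axes, zero at the start; "moment": the same for the moment, N m; "finger_gap": finger opening in m; "grip_force": force on a finger pad.
Only numpy, scipy, OpenCV 4.12 (cv2) and the standard library are available. Lean on these libraries where they do the work, as an engineer would, in place of code of your own. Each camera call takes 0.05 s, during which the arm holds its last target. There are 200 camera calls.

## Working session

There is one attempt and no reset: what is moved stays moved. The work goes in short steps, Python scripts to look and compute and a tool call to move; the robot and the scene stay as the last step left them, time stands still between calls to the robot, and variables do not carry over. Pictures are saved under pics/ and viewed, at most 12 in all, crops included, and the job is handed in when it is done.

Besides the shell and the picture viewer there is one more tool, called after ">>>" by a JSON object that holds its "op" and its "data". jog_arm: Moves the arm, as the interface text tells. Its arguments: {"type":"object","properties":{"rows":{"type":"array","items":{"type":"object","properties":{"hand":{"type":"number"},"linear":{"type":"array","items":{"type":"number"}},"yaw":{"type":"number"}}}}},"required":["rows"]}

```bash
mkdir -p pics
cat > h.py <<'E'
import numpy as np, cv2
from bench import r, vision, sign_off
def snap(n,f):
    im=vision.snapshot(n); cv2.imwrite('pics/'+f,im[:,:,::-1]); return im
def ray(n,uv,m=None):
    m=m or vision.camera_model(n); K=np.array(m['mtx']); R=np.array(m['rotation'])
    x=(uv[0]-K[0,2])/K[0,0]; y=(uv[1]-K[1,2])/K[1,1]
    if n=='wrist':
        t=np.hypot(x,y); s=np.sin(t)/t if t>1e-9 else 1; d=np.array([x*s,y*s,np.cos(t)])
    else: d=np.array([x,y,1.])
    return np.array(m['origin']),R@d/np.linalg.norm(d)
def onz(n,uv,z,m=None):
    o,d=ray(n,uv,m); return o+d*(z-o[2])/d[2]
def tri(rays):
    A=sum(np.eye(3)-np.outer(d,d) for o,d in rays); b=sum((np.eye(3)-np.outer(d,d))@o for o,d in rays)
    p=np.linalg.solve(A,b); return p,[np.linalg.norm(np.cross(p-o,d)) for o,d in rays]
def proj(n,p,m=None):
    m=m or vision.camera_model(n); K=np.array(m['mtx']); c=np.array(m['rotation']).T@(np.array(p)-np.array(m['origin']))
    if n=='wrist':
        t=np.arctan2(np.hypot(c[0],c[1]),c[2]); c=np.array([c[0],c[1],0])/np.hypot(c[0],c[1])*t; c[2]=1
    q=K@(c/c[2]); return q[:2]
E
python3 - <<'E'
from h import *
a=snap('scene','s0.png'); b=snap('side','d0.png'); 
cv2.imwrite('pics/sd.png',np.vstack([a,b])[:,:,::-1])
for n in('scene','side','wrist'):
    m=vision.camera_model(n); print(n,np.round(m['origin'],3),np.round(m['mtx'],1).tolist(),np.round(m['rotation'],2).tolist())
print(r.get_state())
E
```

```text
scene [ 0.395 -0.393  0.727] [[407.6, 0.0, 320.8], [0.0, 407.6, 201.5], [0.0, 0.0, 1.0]] [-2.34, 0.6, -0.21]
side [ 0.388 -0.555  0.559] [[430.5, 0.0, 315.6], [0.0, 430.5, 203.2], [0.0, 0.0, 1.0]] [-2.1, 0.39, -0.24]
wrist [ 0.103 -0.598  0.372] [[309.7, 0.0, 317.3], [0.0, 309.7, 199.2], [0.0, 0.0, 1.0]] [1.75, 2.36, 0.36]
{'t': 0.1, 'joint_positions': array([-9.39327537e-01,  4.07793090e-02,  8.38857238e-02, -4.10994779e-04,
       -1.61550017e+00, -3.33717358e-01]), 'qvel': array([-0.00019872, -0.00057678,  0.00141323,  0.00320011, -0.00037392,
       -0.00012979]), 'joint_efforts': array([-6.33911724e-03, -3.69347763e+01,  3.48280513e+01,  6.95169613e+00,
       -4.46298800e-03,  4.51433493e-06]), 'tcp_pos': array([ 0.176018  , -0.57329842,  0.23834883]), 'tcp_rot': array([ 4.65952917e-01, -3.10646316e+00, -2.52168399e-03]), 'wrist_force': array([ 0.31629105,  0.56535749, -1.04065517]), 'moment': array([ 0.01342905,  0.01154471, -0.00158222]), 'grip_force': 0.0, 'finger_gap': 0.08525297169318669}
```

View pics/s0.png

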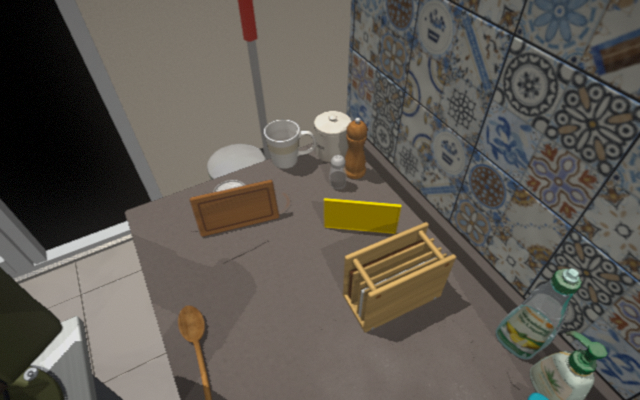

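View pics/d0.png

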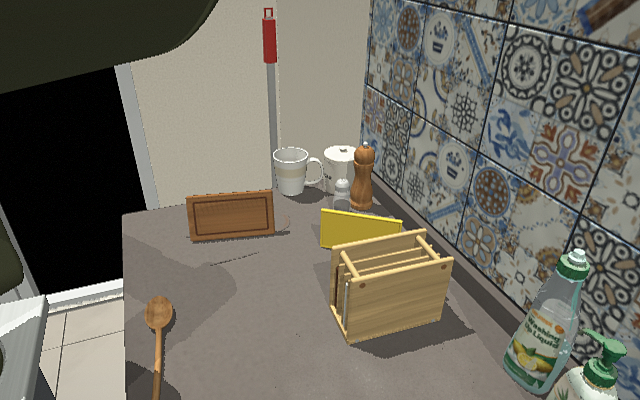

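The scene picture shows the brown board at px (192-278, 182-235) and the rack at (345-453, 228-327). In the side view the board is at (187-275, 190-241) and the rack at (330-452, 230-340). The camera rotation is a rotation vector, so I need to fix the helper. Next I'll zoom on both.

```bash
sed -i "s/R=np.array(m\['rotation'\])/R=cv2.Rodrigues(np.array(m['rotation'],float))[0]/; s/np.array(m\['rotation'\]).T/cv2.Rodrigues(np.array(m['rotation'],float))[0].T/" h.py
python3 - <<'E'
import cv2,numpy as np
a=cv2.imread('pics/s0.png');b=cv2.imread('pics/d0.png')
z=lambda i,x,y:cv2.resize(i[y:y+120,x:x+133],(798//2*2//2*2,720))[:, :]
f=lambda i,x,y,w,h:cv2.resize(i[y:y+h,x:x+w],None,fx=3,fy=3,interpolation=cv2.INTER_CUBIC)
cv2.imwrite('pics/z.png',np.vstack([np.hstack([f(a,335,220,130,115),f(b,325,225,130,115)]),np.hstack([f(a,180,170,130,80),f(b,180,175,130,80)])]))
from h import *
for s,d in [((192,196),(187,196)),((274,182),(272,190)),((278,215),(274,234)),((201,235),(190,241))]:
    p,e=tri([ray('scene',s),ray('side',d)]);print(p.round(4),np.round(e,4))
E
```

```text
[0.4293 0.2698 0.0845] [0.0012 0.0012]
[0.5976 0.2076 0.0991] [0.0004 0.0004]
[ 0.5996  0.2167 -0.0225] [0. 0.]
[ 0.4175  0.2367 -0.0081] [0.0005 0.0005]
```

View pics/z.png

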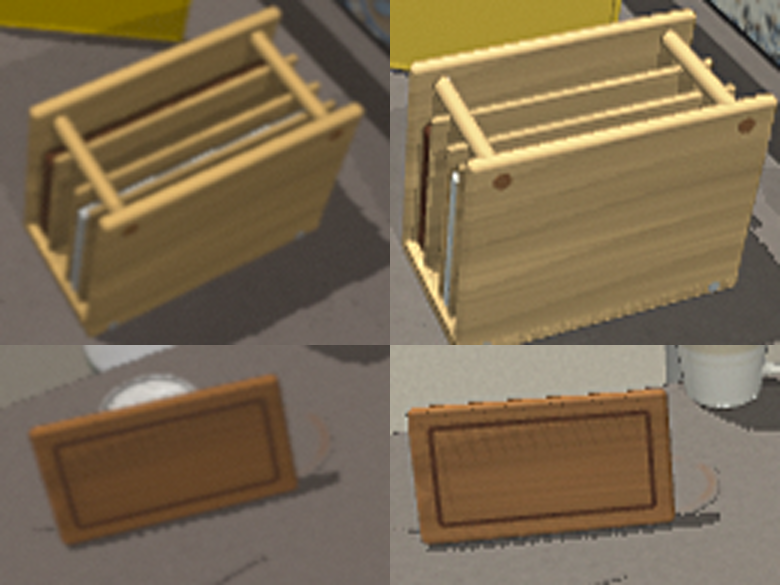

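Run:
```python
from h import *
S=lambda u,v:(335+u/3-.33,220+v/3-.33); D=lambda u,v:(325+(u-390)/3-.33,225+v/3-.33)
s=lambda u,v:(180+u/3-.33,170+(v-345)/3-.33); d=lambda u,v:(180+(u-390)/3-.33,175+(v-345)/3-.33)
def show(k,a,b,z):
    p,e=tri([ray('scene',a),ray('side',b)]); print(k,p.round(4),np.round(e[0],4),'| z=',z,onz('scene',a,z)[:2].round(4),onz('side',b,z)[:2].round(4))
show('nearTF',S(106,229),D(462,172),.137)
show('nearTB',S(360,110),D(774,101),.137)
show('farTF',S(29,106),D(411,66),.137)
show('farTB',S(275,10),D(692,10),.137)
show('nearBF',S(90,334),D(455,342),0)
show('nearBB',S(318,233),D(735,287),0)
show('farBF',S(27,226),D(405,242),0.012)
show('bTF',s(30,432),d(409,411),.0955)
show('bTB',s(277,376),d(667,391),.0955)
show('bBB',s(297,488),d(674,522),0.0)
show('bBF',s(68,547),d(424,543),0.0)
# dark dividers front tops
show('div2 top front',S(57,158),D(433,122),.131)
show('div3 top front',S(82,192),D(452,150),.131)
show('railF far',S(60,118),D(440,80),.127); show('railF near',S(117,208),D(489,160),.127)
```

```text
nearTF [ 0.614  -0.1376  0.1303] 0.0027 | z= 0.137 [ 0.6142 -0.1408] [ 0.6076 -0.144 ]
nearTB [ 0.7896 -0.144   0.128 ] 0.0003 | z= 0.137 [ 0.784  -0.1479] [ 0.7809 -0.1527]
farTF [ 0.6239 -0.0454  0.1246] 0.0003 | z= 0.137 [ 0.619  -0.0525] [ 0.6175 -0.06  ]
farTB [ 0.7922 -0.0623  0.1314] 0.0004 | z= 0.137 [ 0.7881 -0.0653] [ 0.7873 -0.0687]
nearBF [ 0.6109 -0.1444  0.017 ] 0.0003 | z= 0 [ 0.6164 -0.1385] [ 0.6175 -0.1314]
nearBB [ 0.7853 -0.152  -0.0013] 0.0004 | z= 0 [ 0.7851 -0.1525] [ 0.7839 -0.1528]
farBF [ 0.6195 -0.0571  0.0042] 0.0002 | z= 0.012 [ 0.6169 -0.0607] [ 0.6164 -0.0641]
bTF [0.4245 0.2598 0.0891] 0.0009 | z= 0.0955 [0.4233 0.2534] [0.4249 0.2487]
bTB [0.6013 0.2261 0.0879] 0.001 | z= 0.0955 [0.5979 0.2188] [0.5989 0.2135]
bBB [ 0.5942  0.1963 -0.0064] 0.0006 | z= 0.0 [0.5918 0.1912] [0.5924 0.1878]
bBF [0.4184 0.2182 0.0054] 0.0 | z= 0.0 [0.4186 0.2228] [0.4187 0.2258]
div2 top front [ 0.6247 -0.076   0.109 ] 0.0003 | z= 0.131 [ 0.6169 -0.0873] [ 0.6128 -0.0993]
div3 top front [ 0.6231 -0.1043  0.1134] 0.0009 | z= 0.131 [ 0.6174 -0.1127] [ 0.6129 -0.122 ]
railF far [ 0.6352 -0.0608  0.1234] 0.0005 | z= 0.127 [ 0.6342 -0.0629] [ 0.6326 -0.0649]
railF near [ 0.6319 -0.1266  0.1223] 0.0003 | z= 0.127 [ 0.6304 -0.1287] [ 0.629  -0.1312]
```

>>> {"op": "jog_arm", "data": {"rows": [{"hand":1,"linear":[244,400,20],"yaw":-28.4},{"hand":1,"linear":[244,400,20],"yaw":-28.4},{"hand":1,"linear":[244,400,20],"yaw":-28.4},{"hand":1,"linear":[244,400,20],"yaw":-28.4},{"hand":1,"linear":[244,400,20],"yaw":-28.4},{"hand":1,"linear":[244,400,20],"yaw":-28.4},{"hand":1,"linear":[244,400,20],"yaw":-28.4},{"hand":1,"linear":[244,400,20],"yaw":-28.4},{"hand":1,"linear":[244,400,20],"yaw":-28.4},{"hand":1,"linear":[244,400,20],"yaw":-28.4},{"hand":1,"linear":[244,400,20],"yaw":-28.4},{"hand":1,"linear":[244,400,20],"yaw":-28.4},{"hand":1,"linear":[244,400,20],"yaw":-28.4}]}}

```text
t: 1.18
tcp_pos: [0.4217, -0.1699, 0.2586]
tcp_rot: [-0.302, -3.126, -0.002]
wrist_force: [0.1, -0.6, 0.1]
finger_gap: 0.0855
grip_force: 0.0
```

Run:
```python
from h import *
import json
m=vision.camera_model('wrist');json.dump({k:np.array(v).tolist() for k,v in m.items()},open('w1.json','w'))
im=snap('wrist','w1.png')
print(np.round(m['origin'],3), m['rotation'],[proj('wrist',p,m).round(0).tolist() for p in [(.617,-.095,.012),(.617,-.095,.119),(.42,.25,.09)]])
```

```text
[ 0.347 -0.157  0.392] [2.235343   1.83969564 0.28212578] [[393.0, 285.0], [411.0, 332.0], [612.0, 130.0]]
```

View pics/w1.png

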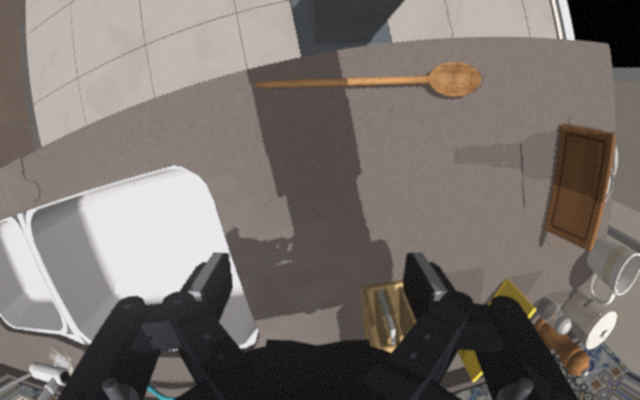

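>>> {"op": "jog_arm", "data": {"rows": [{"hand":1,"linear":[-15,390,-10],"yaw":0},{"hand":1,"linear":[-15,390,-10],"yaw":0},{"hand":1,"linear":[-15,390,-10],"yaw":0},{"hand":1,"linear":[-15,390,-10],"yaw":0},{"hand":1,"linear":[-15,390,-10],"yaw":0},{"hand":1,"linear":[-15,390,-10],"yaw":0},{"hand":1,"linear":[-15,390,-10],"yaw":0},{"hand":1,"linear":[-15,390,-10],"yaw":0},{"hand":1,"linear":[-15,390,-10],"yaw":0},{"hand":1,"linear":[-15,390,-10],"yaw":0},{"hand":1,"linear":[-15,390,-10],"yaw":0},{"hand":1,"linear":[-15,390,-10],"yaw":0}]}}

```text
t: 2.23
tcp_pos: [0.4051, 0.2162, 0.2487]
tcp_rot: [-0.309, -3.126, 0.002]
wrist_force: [0.0, -0.6, 0.4]
finger_gap: 0.0854
grip_force: 0.0
```

The first wrist view shows the brown board at px (548-615, 124-247). The rack front is at (365-410, 283-345), partly behind a finger. Now I look from above the board.

Run:
```python
from h import *
import json
m=vision.camera_model('wrist');json.dump({k:np.array(v).tolist() for k,v in m.items()},open('w2.json','w'))
im=snap('wrist','w2.png')
print(r.get_state()['tcp_pos'],[proj('wrist',p,m).round(0).tolist() for p in [(.424,.252,.0955),(.598,.217,.0955),(.4186,.224,0),(.592,.19,0)]])
c=cv2.resize(im[190:360,200:440],None,fx=3,fy=3,interpolation=cv2.INTER_CUBIC); cv2.imwrite('pics/w2z.png',c[:,:,::-1])
```

```text
[0.40529561 0.215554   0.24915435] [[359.0, 197.0], [350.0, 335.0], [327.0, 175.0], [326.0, 292.0]]
```

View pics/w2z.png

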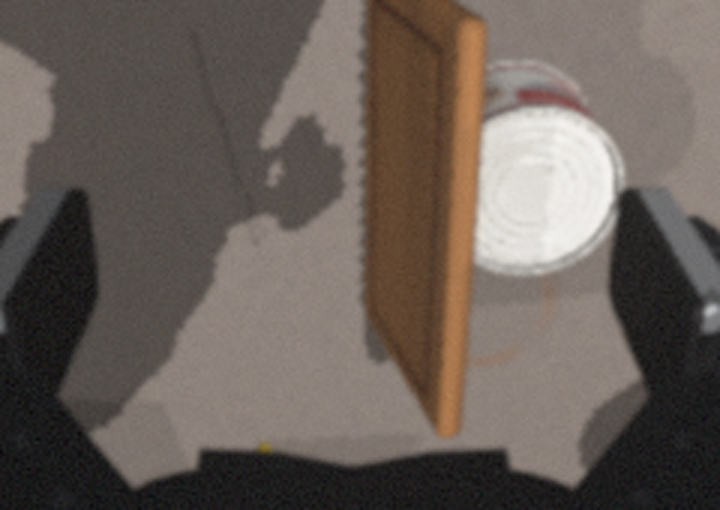

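The wrist view shows the board's top edge as a strip from crop px (458-487, 15) to (437-462, 434), with the tin rim centred at (548, 190) on its left. Triangulate across all three views.

Run:
```python
from h import *
import json
m=json.load(open('w2.json'))
s=lambda u,v:(180+u/3-.33,170+(v-345)/3-.33); d=lambda u,v:(180+(u-390)/3-.33,175+(v-345)/3-.33)
w=lambda u,v:(200+u/3-.33,190+v/3-.33)
for k,a,b,c in [('nT',s(30,432),d(409,411),w(487,18)),('fT',s(277,376),d(667,391),w(462,434)),('nB',s(68,547),d(424,543),w(372,0)),('fB',s(297,488),d(674,522),w(375,330))]:
    R=[ray('scene',a),ray('side',b),ray('wrist',c,m)]
    p,e=tri(R);print(k,p.round(4),np.round(e,4),onz('wrist',c,.0955 if k[1]=='T' else .003,m).round(4))
for u in (458,): print('nT -y',onz('wrist',w(458,15),.099,m).round(4),'fT -y',onz('wrist',w(437,435),.099,m).round(4))
print('tin',onz('wrist',w(548,190),.058,m).round(4))
```

```text
nT [0.4244 0.2554 0.0925] [0.0012 0.001  0.0003] [0.4236 0.2549 0.0955]
fT [0.6    0.2212 0.0919] [0.0014 0.0012 0.0004] [0.597  0.2211 0.0955]
nB [0.4232 0.2147 0.0109] [0.005  0.0056 0.0105] [0.4361 0.2162 0.003 ]
fB [0.5931 0.1854 0.0064] [0.0031 0.0041 0.006 ] [0.6027 0.1857 0.003 ]
nT -y [0.4197 0.2456 0.099 ] fT -y [0.592  0.2113 0.099 ]
tin [0.5112 0.272  0.058 ]
```

>>> {"op": "jog_arm", "data": {"rows": [{"hand":1,"linear":[29,16,-40],"yaw":0},{"hand":1,"linear":[29,16,-80],"yaw":0},{"hand":1,"linear":[29,16,-115],"yaw":0},{"hand":1,"linear":[29,16,-145],"yaw":0},{"hand":1,"linear":[29,16,-165],"yaw":0},{"hand":1,"linear":[29,16,-174],"yaw":0},{"hand":1,"linear":[29,16,-174],"yaw":0},{"hand":0.3,"linear":[29,16,-174],"yaw":0},{"hand":0,"linear":[29,16,-174],"yaw":0},{"hand":-0.3,"linear":[29,16,-174],"yaw":0},{"hand":-0.5,"linear":[29,16,-174],"yaw":0},{"hand":-0.7,"linear":[29,16,-174],"yaw":0},{"hand":-1,"linear":[29,16,-174],"yaw":0},{"hand":-1,"linear":[29,16,-174],"yaw":0},{"hand":-1,"linear":[29,16,-174],"yaw":0},{"hand":-1,"linear":[29,16,-174],"yaw":0}]}}

```text
t: 3.62
tcp_pos: [0.434, 0.2326, 0.0753]
tcp_rot: [-0.31, -3.126, -0.0]
wrist_force: [-1.6, -0.1, 1.1]
finger_gap: 0.0112
grip_force: 64.3
```

>>> {"op": "jog_arm", "data": {"rows": [{"hand":-1,"linear":[-1,-3,15],"yaw":0},{"hand":-1,"linear":[-2,-8,40],"yaw":0},{"hand":-1,"linear":[-2,-8,70],"yaw":0},{"hand":-1,"linear":[-2,-8,80],"yaw":0},{"hand":-1,"linear":[-2,-8,80],"yaw":0},{"hand":-1,"linear":[-2,-8,80],"yaw":0}]}}

```text
t: 4.12
tcp_pos: [0.4318, 0.2248, 0.1547]
tcp_rot: [-0.31, -3.126, -0.001]
wrist_force: [-0.1, -0.5, -2.2]
finger_gap: 0.0114
grip_force: 64.0
```

Run:
```python
from h import *
s=r.get_state();print(s['t'],s['tcp_pos'],s['wrist_force'],s['moment'],s['finger_gap'])
a=snap('scene','s1.png'); b=snap('side','d1.png'); c=snap('wrist','w3.png')
f=lambda i,x,y,w,h:cv2.resize(i[y:y+h,x:x+w],None,fx=2,fy=2,interpolation=cv2.INTER_CUBIC)
cv2.imwrite('pics/z1.png',np.vstack([np.hstack([f(a,120,100,200,150),f(b,120,100,200,150)]),np.hstack([f(c,220,190,200,150),f(a,320,210,200,150)])])[:,:,::-1])
```

```text
4.1167 [0.43183008 0.22475874 0.15468142] [-0.0685984  -0.52139484 -2.24663174] [0.04597213 0.14492489 0.02859366] 0.011407924201364807
```

View pics/z1.png

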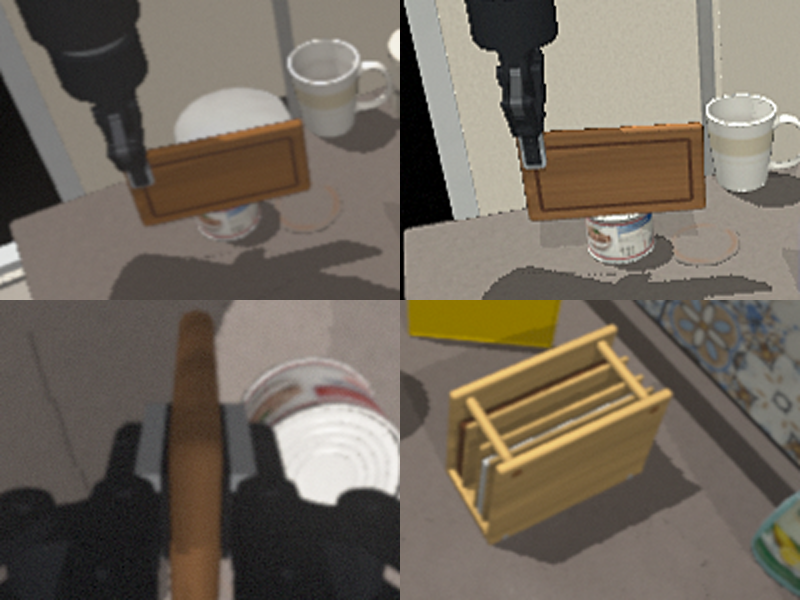

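The board is gripped and level (scene crop bottom corners (147, 224) and (310, 186)), and the tin is unmoved. Carry it in front of the rack.

>>> {"op": "jog_arm", "data": {"rows": [{"hand":-1,"linear":[-36,0,40],"yaw":0},{"hand":-1,"linear":[-36,-35,45],"yaw":0},{"hand":-1,"linear":[-36,-75,45],"yaw":1},{"hand":-1,"linear":[-36,-115,45],"yaw":3},{"hand":-1,"linear":[-36,-155,45],"yaw":5},{"hand":-1,"linear":[-36,-195,45],"yaw":6.9},{"hand":-1,"linear":[-36,-235,45],"yaw":6.9},{"hand":-1,"linear":[-36,-270,30],"yaw":6.9},{"hand":-1,"linear":[-36,-290,0],"yaw":6.9},{"hand":-1,"linear":[-36,-297,-35],"yaw":6.9},{"hand":-1,"linear":[-36,-297,-60],"yaw":6.9},{"hand":-1,"linear":[-36,-297,-60],"yaw":6.9},{"hand":-1,"linear":[-36,-297,-60],"yaw":6.9},{"hand":-1,"linear":[-36,-297,-60],"yaw":6.9}]}}

```text
t: 5.43
tcp_pos: [0.3968, -0.0725, 0.0969]
tcp_rot: [0.12, 3.138, -0.001]
wrist_force: [1.0, 0.6, -1.1]
finger_gap: 0.011
grip_force: 63.8
```

Run:
```python
from h import *
import json
s=r.get_state();print(s['t'],s['tcp_pos'],s['tcp_rot'],s['wrist_force'],s['finger_gap'])
m=vision.camera_model('wrist');json.dump({k:np.array(v).tolist() for k,v in m.items()},open('w4.json','w'))
a=snap('scene','s4.png'); b=snap('side','d4.png'); c=snap('wrist','w4.png')
f=lambda i,x,y,w,h:cv2.resize(i[y:y+h,x:x+w],(400,300),interpolation=cv2.INTER_CUBIC)
for q in [(.617,-.088,.119),(.575,-.085,.1)]:print([proj(n,q).round(0) for n in('scene','side','wrist')])
cv2.imwrite('pics/z4.png',np.vstack([np.hstack([f(a,265,215,200,150),f(b,255,215,200,150)]),np.hstack([f(c,220,190,200,150),f(c,270,250,100,75)])])[:,:,::-1])
```

```text
5.4333 [ 0.39683284 -0.07250105  0.09687479] [ 1.20446852e-01  3.13753810e+00 -8.57914412e-04] [ 0.97506715  0.64997542 -1.12965502] 0.011030927234191468
[array([354., 276.]), array([338., 266.]), array([320., 479.])]
[array([331., 291.]), array([312., 281.]), array([320., 444.])]
```

View pics/z4.png

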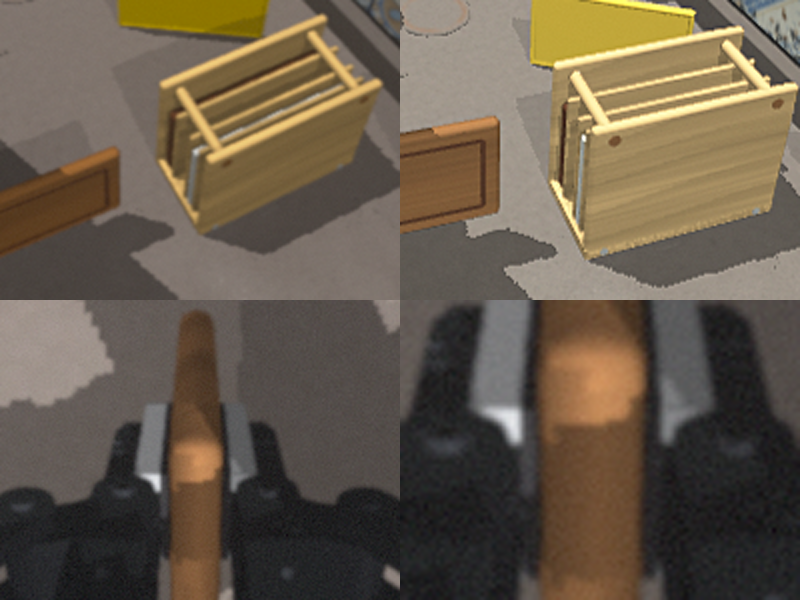

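The wrist camera can't see past the hand. Scene and side show the board's inner end at crop px (119, 150) and (498, 120), just in front of the rack. I'll enlarge the slot mouth in both views.

Run:
```python
import cv2,numpy as np
a=cv2.imread('pics/s4.png');b=cv2.imread('pics/d4.png')
f=lambda i,x,y:cv2.resize(i[y:y+75,x:x+66],None,fx=6,fy=6,interpolation=cv2.INTER_CUBIC)
o=np.hstack([f(a,310,248),f(b,295,238)]); o=cv2.convertScaleAbs(o,alpha=1.3)
cv2.imwrite('pics/z5.png',o)
```

```text
(no output)
```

View pics/z5.png

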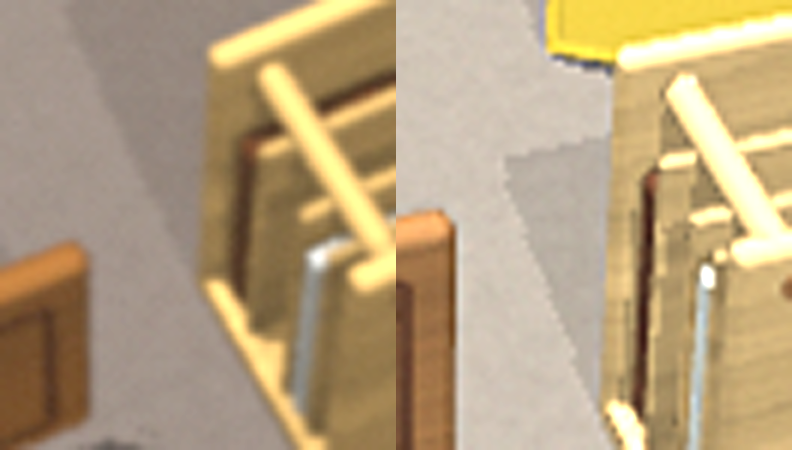

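Enlarged: the divider tops start at scene px (255, 152) and (303, 213) and side (264, 162) and (294, 220). The board's end-top corner is at (80, 243) in scene and (49, 213) in side.

Run:
```python
from h import *
S=lambda u,v:(310+(u+.5)/6-.5,248+(v+.5)/6-.5); D=lambda u,v:(295+(u+.5)/6-.5,238+(v+.5)/6-.5)
def show(k,a,b,z):
    p,e=tri([ray('scene',a),ray('side',b)]); print(k,p.round(4),np.round(e[0],4),'| z=',z,onz('scene',a,z)[:2].round(4),onz('side',b,z)[:2].round(4))
show('A',S(255,154),D(264,163),.119); show('B',S(303,216),D(294,220),.119)
show('b+y',S(80,243),D(49,213),.1216); show('b-y',S(88,262),D(60,222),.1216)
show('floor far',S(207,285),D(212,405),.012)
show('floor near',S(303,445),D(240,480),.012)
show('sheet',S(318,250),D(312,268),.106)
show('A base',S(250,330),D(0,0),.012)
# expected board
p=np.array([.3968,-.0725]);d=np.array([np.cos(-.0765),np.sin(-.0765)])
n=np.array([-d[1],d[0]])
print('expected end', p+165*.001*d+.006*n, p+.165*d-.006*n)
```

```text
A [ 0.6213 -0.0783  0.1128] 0.001 | z= 0.119 [ 0.618  -0.0813] [ 0.6191 -0.085 ]
B [ 0.6205 -0.1027  0.1137] 0.0006 | z= 0.119 [ 0.6191 -0.1053] [ 0.6171 -0.1081]
b+y [ 0.5606 -0.081   0.1166] 0.0001 | z= 0.1216 [ 0.5591 -0.0835] [ 0.5587 -0.0863]
b-y [ 0.5595 -0.0895  0.1207] 0.001 | z= 0.1216 [ 0.5582 -0.0898] [ 0.5602 -0.0905]
floor far [ 0.6193 -0.0586  0.0063] 0.0001 | z= 0.012 [ 0.6175 -0.0613] [ 0.617  -0.0637]
floor near [ 0.5914 -0.1466  0.0752] 0.0042 | z= 0.012 [ 0.6151 -0.1233] [ 0.613 -0.093]
sheet [ 0.6233 -0.1083  0.101 ] 0.0002 | z= 0.106 [ 0.6217 -0.1106] [ 0.6205 -0.1132]
A base [ 0.5222 -0.1986  0.2815] 0.0135 | z= 0.012 [ 0.6213 -0.0818] [0.6241 0.1433]
expected end [ 0.56177598 -0.07912774] [ 0.56085887 -0.09109264]
```

Run:
```python
from h import *
S=lambda u,v:(335+(u+.5)/3-.5,220+(v+.5)/3-.5); D=lambda u,v:(325+(u-390+.5)/3-.5,225+(v+.5)/3-.5)
def yaw(n,a,b,z):
    p,q=onz(n,a,z),onz(n,b,z);v=q-p;print(n,p.round(4),q.round(4),round(np.arctan2(v[1],v[0]),4))
yaw('scene',S(57,156),S(295,60),.119);yaw('scene',S(82,192),S(318,89),.119)
yaw('side',D(433,122),D(711,63),.119);yaw('side',D(452,150),D(734,87),.119)
# near panel bottom edge from colour: light wood vs dark worktop, line fit in both early views
for n,f,x0,x1,y0,y1 in (('scene','pics/s4.png',372,438,285,330),('side','pics/d4.png',355,440,300,345)):
    im=cv2.imread(f).astype(int); sat=im[:,:,2]-im[:,:,0]; pts=[]
    for u in range(x0,x1,2):
        vs=np.where(sat[y0:y1,u]>35)[0]
        if len(vs): pts.append((u,y0+vs[-1]+.5))
    pts=np.array(pts); W=np.array([onz(n,p,0)[:2] for p in pts])
    c=np.polyfit(W[:,0],W[:,1],1); k=abs(np.polyval(c,W[:,0])-W[:,1])<.003; c=np.polyfit(W[k,0],W[k,1],1)
    print(n,'bottom edge slope',c[0].round(4),'y at .619',np.polyval(c,.619).round(4),k.sum(),len(k))
```

```text
scene [ 0.622 -0.08   0.119] [ 0.7859 -0.0926  0.119 ] -0.077
scene [ 0.6219 -0.107   0.119 ] [ 0.784  -0.1164  0.119 ] -0.0578
side [ 0.6191 -0.0865  0.119 ] [ 0.7852 -0.0953  0.119 ] -0.0526
side [ 0.6192 -0.1099  0.119 ] [ 0.7845 -0.1178  0.119 ] -0.0478
scene bottom edge slope -0.0441 y at .619 -0.1415 31 33
side bottom edge slope -0.0555 y at .619 -0.143 41 43
```

>>> {"op": "jog_arm", "data": {"rows": [{"hand":-1,"linear":[0,-7,-5.5],"yaw":1.2},{"hand":-1,"linear":[0,-7,-5.5],"yaw":1.2},{"hand":-1,"linear":[20,-8,-5.5],"yaw":1.2},{"hand":-1,"linear":[40,-9.2,-5.5],"yaw":1.2},{"hand":-1,"linear":[55,-10,-5.5],"yaw":1.2},{"hand":-1,"linear":[65,-10.6,-5.5],"yaw":1.2},{"hand":-1,"linear":[75,-11.2,-5.5],"yaw":1.2},{"hand":-1,"linear":[85,-11.7,-5.5],"yaw":1.2},{"hand":-1,"linear":[85,-11.7,-5.5],"yaw":1.2},{"hand":-1,"linear":[85,-11.7,-5.5],"yaw":1.2}]}}

```text
t: 6.42
tcp_pos: [0.4813, -0.084, 0.0901]
tcp_rot: [-0.089, -3.14, 0.0]
wrist_force: [-1.2, 0.3, -1.3]
finger_gap: 0.0108
grip_force: 63.8
```

Run:
```python
from h import *
s=r.get_state();print(s['t'],s['tcp_pos'],s['wrist_force'],s['moment'],s['finger_gap'])
a=snap('scene','s6.png'); b=snap('side','d6.png')
f=lambda i,x,y:cv2.resize(i[y:y+75,x:x+66],None,fx=6,fy=6,interpolation=cv2.INTER_CUBIC)
o=np.hstack([f(a,325,248),f(b,310,238)]); o=cv2.convertScaleAbs(o,alpha=1.3)
cv2.imwrite('pics/z6.png',o[:,:,::-1])
```

```text
6.4167 [ 0.48128062 -0.08398285  0.09010507] [-1.15711206  0.34290026 -1.31927252] [ 0.01115472  0.11726743 -0.04328201] 0.010787569190870198
```

View pics/z6.png

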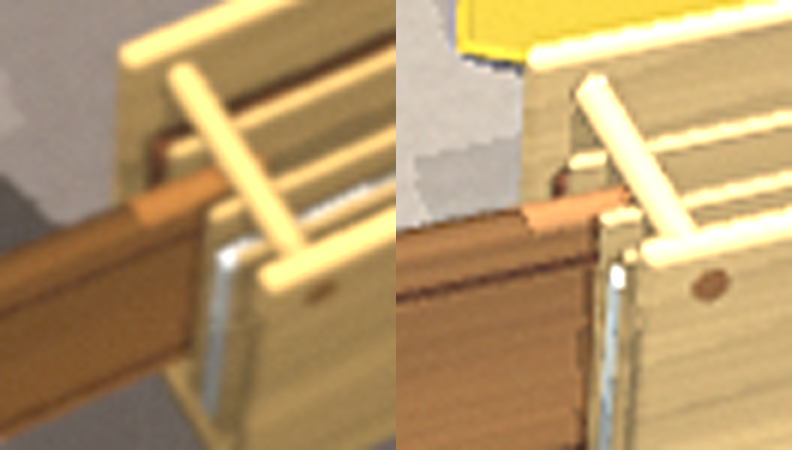

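The enlarged views show the board's end between the two dividers (scene (170-230, 150-215)), behind the front edge and below the rail. There's no contact force. Push on.

>>> {"op": "jog_arm", "data": {"rows": [{"hand":-1,"linear":[10,-0.6,0],"yaw":0},{"hand":-1,"linear":[20,-1.1,0],"yaw":0},{"hand":-1,"linear":[30,-1.7,0],"yaw":0},{"hand":-1,"linear":[40,-2.2,0],"yaw":0},{"hand":-1,"linear":[50,-2.8,0],"yaw":0},{"hand":-1,"linear":[60,-3.3,0],"yaw":0},{"hand":-1,"linear":[60,-3.3,0],"yaw":0}]}}

```text
t: 7.1
tcp_pos: [0.5417, -0.0874, 0.09]
tcp_rot: [0.089, 3.14, -0.0]
wrist_force: [-1.0, -1.0, -0.7]
finger_gap: 0.0109
grip_force: 63.8
```

>>> {"op": "jog_arm", "data": {"rows": [{"hand":-1,"linear":[10,-0.6,0],"yaw":0},{"hand":-1,"linear":[20,-1.1,0],"yaw":0},{"hand":-1,"linear":[30,-1.7,0],"yaw":0},{"hand":-1,"linear":[40,-2.2,0],"yaw":0},{"hand":-1,"linear":[50,-2.8,0],"yaw":0},{"hand":-1,"linear":[58,-3.2,0],"yaw":0},{"hand":-1,"linear":[58,-3.2,0],"yaw":0},{"hand":-1,"linear":[58,-3.2,0],"yaw":0}]}}

```text
t: 7.77
tcp_pos: [0.5987, -0.0907, 0.0897]
tcp_rot: [-0.089, -3.14, -0.0]
wrist_force: [-0.8, -0.6, -1.1]
finger_gap: 0.011
grip_force: 63.8
```

>>> {"op": "jog_arm", "data": {"rows": [{"hand":-1,"linear":[0,0,-1],"yaw":0},{"hand":-1,"linear":[0,0,-2],"yaw":0},{"hand":-1,"linear":[0,0,-3],"yaw":0},{"hand":-1,"linear":[0,0,-3],"yaw":0},{"hand":-1,"linear":[0,0,-3],"yaw":0}]}}

```text
t: 8.18
tcp_pos: [0.5991, -0.0908, 0.0873]
tcp_rot: [0.089, 3.14, 0.0]
wrist_force: [-1.8, -0.4, 1.1]
finger_gap: 0.0113
grip_force: 64.3
```

>>> {"op": "jog_arm", "data": {"rows": [{"hand":-0.7,"linear":[0,0,0],"yaw":0},{"hand":-0.5,"linear":[0,0,0],"yaw":0},{"hand":-0.3,"linear":[0,0,0],"yaw":0},{"hand":-0.3,"linear":[0,0,0],"yaw":0},{"hand":-0.3,"linear":[0,0,0],"yaw":0},{"hand":-0.3,"linear":[-15,0.8,3],"yaw":0},{"hand":-0.3,"linear":[-35,2,5],"yaw":0},{"hand":-0.3,"linear":[-55,3,5],"yaw":0},{"hand":-1,"linear":[-55,3,3],"yaw":0},{"hand":-1,"linear":[-55,3,3],"yaw":0},{"hand":-1,"linear":[-55,3,3],"yaw":0},{"hand":-1,"linear":[-55,3,3],"yaw":0},{"hand":-1,"linear":[-55,3,3],"yaw":0},{"hand":-1,"linear":[-55,3,3],"yaw":0}]}}

```text
t: 9.35
tcp_pos: [0.5444, -0.0878, 0.0895]
tcp_rot: [-0.089, -3.14, 0.0]
wrist_force: [0.3, -0.6, 0.0]
finger_gap: -0.0003
grip_force: 0.0
```

Run:
```python
from h import *
s=r.get_state();print(s['t'],s['tcp_pos'],s['wrist_force'],s['finger_gap'])
a=snap('scene','s7.png'); b=snap('side','d7.png')
f=lambda i,x,y:cv2.resize(i[y:y+100,x:x+100],None,fx=4,fy=4,interpolation=cv2.INTER_CUBIC)
o=np.hstack([f(a,310,230),f(b,295,225)]); o=cv2.convertScaleAbs(o,alpha=1.3)
cv2.imwrite('pics/z7.png',o[:,:,::-1])
```

```text
9.35 [ 0.54436213 -0.08779896  0.08952187] [ 0.28629314 -0.64651496  0.00673237] -0.00025832805074249126
```

View pics/z7.png

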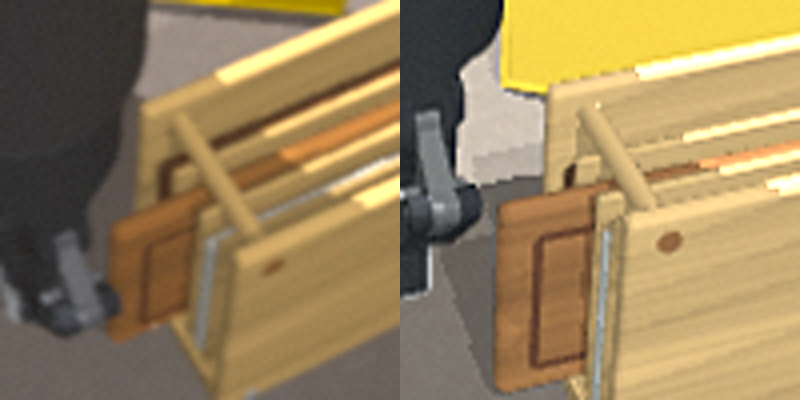

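The board stands upright in the slot, released, sticking out about 35 mm (end at px (108, 230)). Push its end with the shut fingers.

>>> {"op": "jog_arm", "data": {"rows": [{"hand":-1,"linear":[10,-0.6,0],"yaw":0},{"hand":-1,"linear":[18,-1,0],"yaw":0},{"hand":-1,"linear":[24,-1.3,0],"yaw":0},{"hand":-1,"linear":[30,-1.7,0],"yaw":0},{"hand":-1,"linear":[35,-1.9,0],"yaw":0},{"hand":-1,"linear":[39,-2.1,0],"yaw":0},{"hand":-1,"linear":[42,-2.3,0],"yaw":0},{"hand":-1,"linear":[42,-2.3,0],"yaw":0}]}}

```text
t: 10.12
tcp_pos: [0.5865, -0.0901, 0.0895]
tcp_rot: [-0.089, -3.14, -0.0]
wrist_force: [-0.2, 0.8, 1.2]
finger_gap: 0.0003
grip_force: 0.0
```

>>> {"op": "jog_arm", "data": {"rows": [{"hand":-1,"linear":[2,-0.1,0],"yaw":0},{"hand":-1,"linear":[4,-0.2,0],"yaw":0},{"hand":-1,"linear":[6,-0.3,0],"yaw":0},{"hand":-1,"linear":[6,-0.3,0],"yaw":0}]}}

```text
t: 10.45
tcp_pos: [0.5914, -0.0904, 0.0896]
tcp_rot: [-0.089, -3.138, 0.0]
wrist_force: [-3.7, 0.7, 1.3]
finger_gap: 0.0002
grip_force: 2.1
```

>>> {"op": "jog_arm", "data": {"rows": [{"hand":-1,"linear":[1,-0.1,0],"yaw":0},{"hand":-1,"linear":[2,-0.1,0],"yaw":0},{"hand":-1,"linear":[2,-0.1,0],"yaw":0}]}}

```text
t: 10.7
tcp_pos: [0.5914, -0.0906, 0.0896]
tcp_rot: [-0.089, -3.134, 0.0]
wrist_force: [-14.6, 2.9, 6.8]
finger_gap: 0.0003
grip_force: 7.1
```

The position stayed put while the force rose to 15 N, and it's where I expected the stop. Back off and check.

>>> {"op": "jog_arm", "data": {"rows": [{"hand":-1,"linear":[-10,0.6,0],"yaw":0},{"hand":-1,"linear":[-40,2,10],"yaw":0},{"hand":-1,"linear":[-75,4,40],"yaw":0},{"hand":-1,"linear":[-110,6,60],"yaw":0},{"hand":-1,"linear":[-140,8,80],"yaw":0},{"hand":-1,"linear":[-140,8,80],"yaw":0},{"hand":-1,"linear":[-140,8,80],"yaw":0}]}}

```text
t: 11.28
tcp_pos: [0.4545, -0.0822, 0.1731]
tcp_rot: [0.087, 3.132, 0.003]
wrist_force: [0.3, 0.7, -0.8]
finger_gap: -0.0002
grip_force: 0.0
```

Run:
```python
from h import *
a=snap('scene','s8.png'); b=snap('side','d8.png')
f=lambda i,x,y:cv2.resize(i[y:y+100,x:x+133],None,fx=3,fy=3,interpolation=cv2.INTER_CUBIC)
g=lambda i:cv2.resize(i[100:350,140:472],(399,300))
o=np.vstack([np.hstack([f(a,330,225),f(b,320,225)]),np.hstack([g(a),g(b)])])
cv2.imwrite('pics/z8.png',cv2.convertScaleAbs(o,alpha=1.2)[:,:,::-1])
```

```text
(no output)
```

View pics/z8.png

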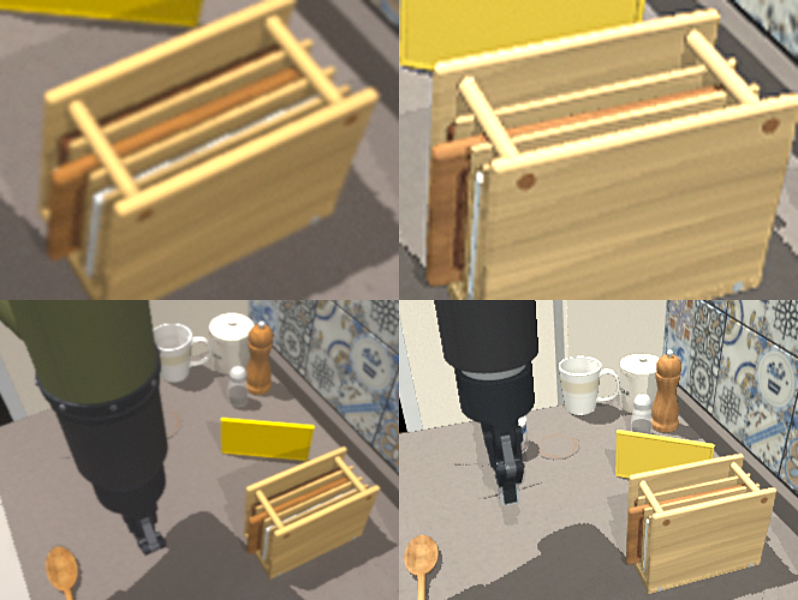

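Run:
```python
from h import *
S=lambda u,v:(330+(u+.5)/3-.5,225+(v+.5)/3-.5); D=lambda u,v:(320+(u-399+.5)/3-.5,225+(v+.5)/3-.5)
for n,b,A,B in (('scene',S(52,172),S(65,150),S(91,180)),('side',D(433,147),D(451,124),D(470,151))):
    p=onz(n,b,.112);q=(onz(n,A,.119)+onz(n,B,.119))/2; print(n,p.round(4),q.round(4),'protrusion',(q-p)[0].round(4))
print(r.get_state()['t'])
```

```text
scene [ 0.6037 -0.0884  0.112 ] [ 0.6166 -0.0951  0.119 ] protrusion 0.0129
side [ 0.603  -0.0928  0.112 ] [ 0.6158 -0.0982  0.119 ] protrusion 0.0128
11.3833
```

```bash
python3 -c "
from h import *
print(sign_off())"
```

```text
the job is handed in; nothing more can be done
None
```

The chopping board is standing on its long edge in the wide empty slot, pushed to the back stop (hard contact; about 13 mm measured sticking out, 15 mm expected) and released. The other things look undisturbed, though the arm hides the tin in the last pictures, and the job was handed in at about 11.4 s with no result returned.

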